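# Close and turn over the soldering frame

### The arm

A 6-joint arm with a two-finger parallel gripper is mounted at the origin on the work surface. World frame = base frame: x ahead of the robot, y to its left, z up, the work surface at z = 0. Lengths are in m, angles in rad, forces in N, time in s.
With the tool pointing down it reaches from about 0.25 to 0.8 m from the base axis. Payload 8.5 kg.
Tool frame: the origin (TCP) lies on the centre line of the jaws, within the pads' length; the fingertips stand 25 mm ahead of it and the grasp point (between the pads) lies 6 mm ahead of it; z points along the fingers, x is the direction in which the jaws open and shut, and the axes are right-handed (so a half turn about z gives the same grasp; the last joint's range is limited). The gripper opens to 85 mm and grips with 20 to 120 N. Pads are 22 mm wide; open, the fingers measure 114 mm over their backs; the gripper's body (76 mm by 85 mm) begins 54 mm behind the grasp point. The pads swing forward as they close: fully open they stand 13 mm farther back than shut.
Start: joints at [1.289, 0.238, -0.013, 1.319, 0, 1.571], TCP at [0.146, 0.504, 0.256] pointing down, gripper open.
Joint ranges: [-2.66, 2.66], [-1.03, 1.9], [-1.14, 1.46], [-1.82, 2.27], [-1.45, 1.34], [-3.14, 3.14]. Speed limits (rad/s): [2.22, 2.22, 2.79, 3.14, 3.14, 3.14].

### API

Orientations are given as a unit quaternion [x, y, z, w].
In Python, from bench import bot gives the robot as it stands.
- The arm moves only by the shell command python3 -m jog 'ROWS'. ROWS is JSON, a list of rows, each a list of 3 entries, a list of its own where there are three numbers: the shift along the tool's x, y, z in m, then the turn, a rotation vector about the tool's x, y, z in degrees, then the opening in per cent of the stroke, from 0 (shut) to 100 (fully open). A call has 1 to 5 rows; each row shifts and turns the commanded pose from where the row before left it, along the tool's axes as they then stand; what a row does not reach is not made up. A row lasts 1/12 s, in which the tool goes at most 41.7 mm and 7.16 degrees, less where a joint would pass 70% of its speed; a pose out of reach is approached as far as the arm can. A call with a gripper value outside its range is refused whole. The fingers move at their own pace and stop on an object; the grip force is fixed at half the most. Time passes only in rows, so rows that do not move let the fingers close. It gives the time, the measured TCP pose, the force and the opening at its end, in the units of the state.
- bot.get_state(): the state, without advancing time (a new reading comes with each control period).
- bot.camera(name): name is "scene" or "top" or "wrist"; returns a dict with "color" (384x512x3 uint8, red, green, blue), "range_z" (384x512 float32, m along the optical axis (not along the pixel's ray), 0 where there is no reading), "fx", "fy", "cx", "cy" (pixels), "T" (4x4, takes a point from camera to world coordinates); the wrist camera has in their place "T_tool_cam" (4x4, takes a point from camera to tool coordinates, whose origin is the TCP and whose axes are the tool frame's). Camera axes: x right, y up, looking along -z (the intrinsics and any distortion apply to the point x, -y, -z); pixel columns grow to the right and rows downward; lengths in m; the calibration is good to about 2 mm. A picture is of the moment at which its call begins: read the wrist's pose just before it.
- bot.hand_in(): hands the job in, once; it reports no verdict.
The state is a dict: "clock": time; "joint_positions": joint angles; "qd": joint speeds; "effort": joint torques, N m; "tcp_pos": TCP position; "tool_rot": TCP orientation; "force": force on the tool from outside, world axes, zero at the start; "wrist_torque": the same for the moment, N m; "finger_gap": finger opening in m.
Only numpy, scipy, OpenCV 4.12 (cv2) and the standard library are available. Lean on these libraries where they do the work, as an engineer would, in place of code of your own. Each camera call takes 0.05 s, during which the arm holds its last target.

### The job

The LED strips are loaded: push the open hold-down cover shut on them, then, with it shut, push the frame over about its side pivots until it rests level on its stop, solder side up and cover still shut. Do it all by gentle pushing with the fingers, without gripping or lifting anything; the stand stays where it is on the bench, and the other things are left alone.

Things in the scene. Friction and masses are not known exactly. Their poses are not given: they have to be found in the camera images.
- stand: steel stand of the frame, loose on rubber feet, 3.4 to 5.2 kg. Foot bars 230 mm long (x), 34 wide, 20 high at y = +/-157 mm; an upright on each, 46 x 12 mm, top at z = 142 mm; pivot caps out to y = +/-179; tie bars 18 mm high at x = +/-98. Origin: centre of underside, on the bench. x axis: from the frame's front rail (as loaded) to its rear, away from the robot (yaw within 0.4 rad); y: along the pivots
- pivot (a point): on the stand: middle of the frame's horizontal pivot axis, 115 mm above the bench; axes parallel to the stand's. The flat frame is centred on it: 14 mm thick, 260 mm along y, x from -85 to +85 mm; four white LED strips fill its middle, with connectors up to 9 mm above the axis plane on the component side, the solder side nearly flat
- frame (a joint): turn of the frame about the pivot axis (stand's +y), rad. About 0 at the start: level, component side up. Grows as the rear rail goes down and the front rail comes up and over; stops at 0 and at 3.14, where it is level with the solder side up and the yellow rail at the rear. Friction of 0.22 N m holds it wherever it is left; its stops are a little springy (2 mm at 10 N). It clears the bench by 30 mm when upright
- front_edge (a point): on the frame: middle of the outer edge of its yellow front rail, half-way through the thickness, 85 mm from the axis; the rail is 22 mm wide and 14 mm thick, friction on a finger about 1, so pushed straight sideways while low it binds. Axes turn with the frame (x from front rail to rear rail, z out of the component side)
- rear_ledge (a point): on the frame: middle of the bare ledge of its rear rail, marked by a black strip, on the component-side face, 72 mm behind the axis and 7 mm above its plane; the ledge runs from x = 58 to 85 mm, behind the cover's hinge. Axes as front_edge
- cover (a joint): opening angle of the clear, red-rimmed hold-down cover on the frame, rad: 0 shut flat on the frame, 1.57 standing square to it, 1.95 leaning back on its stop. Hinge friction of 0.2 N m holds it at any angle, also upside down. Hinge line along y, in the frame's axes 52 mm behind the pivot axis and 13 mm above its plane. Shut, its outer face is 19 mm above it, springy (2.5 mm at 10 N)
- cover_edge (a point): on the cover: middle of its free edge, half-way through the thickness, 131 mm from the hinge line; the cover is 12 mm thick, 232 mm along y, 0.16 kg; shut, this edge lies 6 mm short of the frame's front edge. Axes turn with the cover (x from free edge to hinge, z out of its outer face)
- solder_spool: upright spool of solder wire, steel-grey, 54 mm across and 52 mm high; origin at the centre of its underside
- flux_bottle: amber bottle with a black cap, 38 mm across, 105 mm high; origin at the centre of its underside
- connector_tub: black open tub of white connectors, 85 x 110 x 32 mm high; origin at the centre of its underside
- side_cutters: side cutters lying flat, red handles along the body's -x, about 130 mm long, 56 mm wide, 14 mm high; origin under the pivot
- flux_paste_jar: white jar with a blue lid, 48 mm across, 67 mm high; origin at the centre of its underside
- strip_tray: grey tray of spare LED strips, 120 x 260 x 30 mm high; origin at the centre of its underside

How it is judged:
By the outcome, as a careful person would: the job done as asked, in the order asked, and still so for the second after the job is handed in, with the robot touching nothing.
It also fails if it takes over 67 s, if anything falls off the work surface, if the arm or the gripper's body presses on something with over 40 N, if the wrist force passes 120 N, or if a joint passes its speed limit or range.

## Working session

There is one attempt and no reset: what is moved stays moved. The work goes in short steps, Python scripts to look and compute and a shell command to move; the robot and the scene stay as the last step left them, time stands still between calls to the robot, and variables do not carry over. Pictures are saved under pics/ and viewed, and the job is handed in when it is done.

```bash
ls; mkdir -p pics; python3 - <<'E'
from bench import bot
import cv2,numpy as np
s=bot.get_state(); print({k:np.round(v,3).tolist() for k,v in s.items()})
for n in ("scene","top"):
    c=bot.camera(n); cv2.imwrite(f"pics/{n}0.png",c["color"][:,:,::-1]); np.savez(f"/tmp/{n}0.npz",**c)
    print(n,c["fx"],c["fy"],c["cx"],c["cy"],np.round(c["T"],3).tolist(),[k for k in c])
E
```

```text
pics
{'clock': 0.0, 'joint_positions': [1.289, 0.239, -0.014, 1.319, 0.0, 1.571], 'qd': [-0.001, -0.001, -0.001, 0.001, -0.0, -0.0], 'effort': [-0.002, -53.879, 34.644, 0.018, -0.0, -0.0], 'tcp_pos': [0.146, 0.504, 0.256], 'tool_rot': [0.799, 0.601, -0.001, 0.0], 'force': [0.31, 0.288, 0.758], 'wrist_torque': [-0.003, 0.007, -0.003], 'finger_gap': 0.086}
scene 457.8470226557978 457.8470226557978 249.03919223868846 197.41545646896256 [[-0.472, -0.71, 0.522, 1.278], [0.881, -0.386, 0.271, 0.5], [0.009, 0.588, 0.809, 1.173], [0.0, 0.0, 0.0, 1.0]] ['color', 'range_z', 'fx', 'fy', 'cx', 'cy', 'T']
top 449.94450386334 449.94450386334 258.3986395687193 184.01662865625352 [[-0.012, 0.993, -0.113, 0.432], [-1.0, -0.009, 0.024, 0.153], [0.023, 0.113, 0.993, 1.43], [0.0, 0.0, 0.0, 1.0]] ['color', 'range_z', 'fx', 'fy', 'cx', 'cy', 'T']
```

View pics/scene0.png

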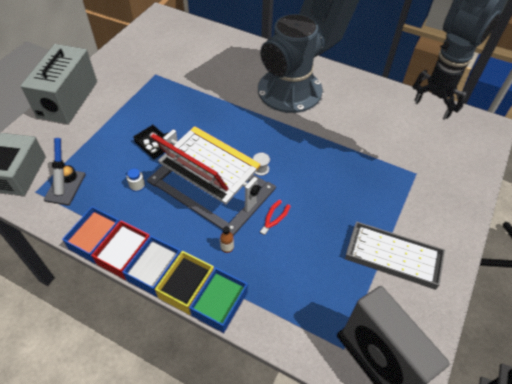

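View pics/top0.png

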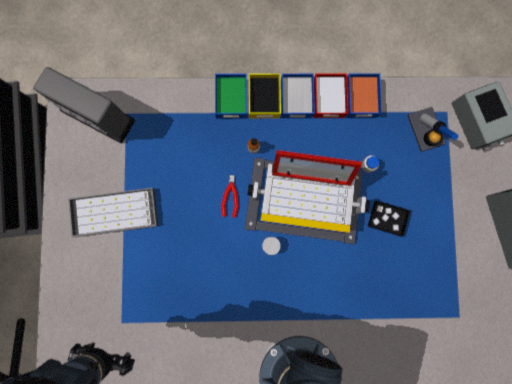

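The top picture has world +x up and +y to the left. The frame is at about (310,200) with the yellow rail towards the robot, and the open red cover is at about (316,167). The spool is at (271,245), the bottle at (253,145), the jar at (371,163), and the tub at (390,217). Next I'll take an enlarged crop and measure.

```bash
cat > h.py <<'E'
import numpy as np,cv2
from scipy.spatial.transform import Rotation as R
def deproj(c,u,v,d=None):
    if d is None:
        p=c["range_z"][int(v)-1:int(v)+2,int(u)-1:int(u)+2]; d=np.median(p[p>0])
    x=(u-c["cx"])/c["fx"]*d; y=(v-c["cy"])/c["fy"]*d
    return (c["T"]@np.array([x,-y,-d,1]))[:3]
def atz(c,u,v,z):
    a=deproj(c,u,v,1.0); o=np.array(c["T"])[:3,3]; return o+(a-o)*(z-o[2])/(a[2]-o[2])
def crop(c,u0,v0,u1,v1,s,fn):
    cv2.imwrite(fn,cv2.resize(c["color"][v0:v1,u0:u1,::-1],None,fx=s,fy=s,interpolation=cv2.INTER_CUBIC))
E
python3 - <<'E'
from h import *
c=dict(np.load('/tmp/top0.npz')); crop(c,230,135,420,265,4,'pics/topc.png')
c=dict(np.load('/tmp/scene0.npz')); crop(c,120,115,300,260,4,'pics/scenec.png')
E
```

```text
(no output)
```

View pics/topc.png

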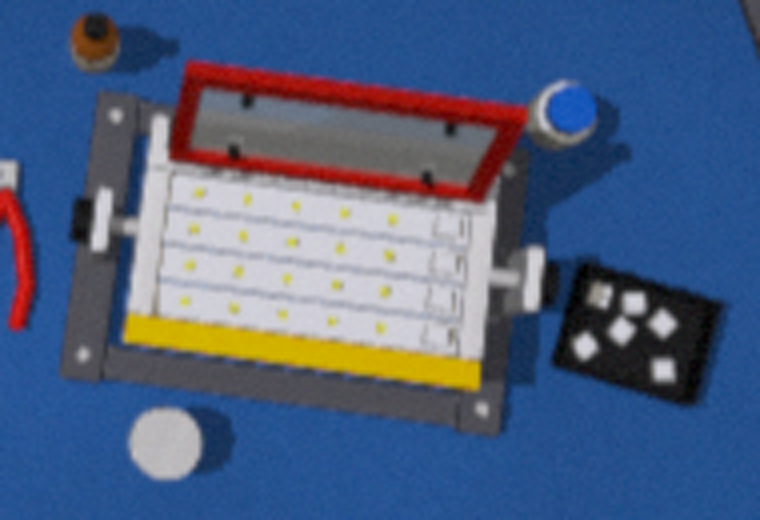

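View pics/scenec.png

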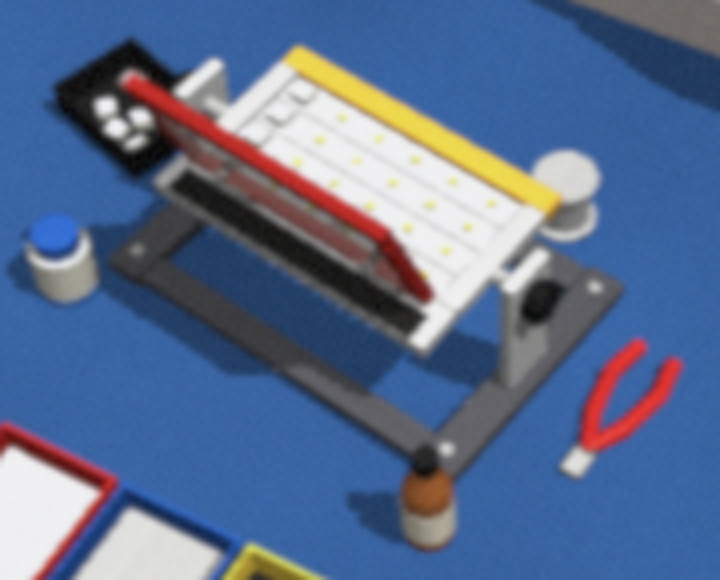

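The crops show the yellow rail's outer edge from (124,342) to (480,388). The upright tops are at (102,220) and (534,280), and the foot screws at (115,116), (83,354), (482,410) and (508,170). The cover's free edge runs from (188,66) to (526,106).

```bash
python3 - <<'E'
from h import *
c=dict(np.load('/tmp/top0.npz'))
P=lambda u,v:(230+(u+.5)/4-.5,135+(v+.5)/4-.5)
ds={}
for n,u,v,z in [("yl",126,343,.122),("yr",479,388,.122),("upl",102,220,.142),("upr",534,280,.142),("s1",115,116,.02),("s2",83,354,.02),("s3",482,410,.02),("s4",508,170,.02),("frl",158,118,.122),("cel",188,66,.25),("cer",526,106,.25),("jar",571,108,.067),("bottle",95,28,.105),("spool",165,443,.052)]:
    uv=P(u,v); a=atz(c,*uv,z); b=deproj(c,*uv); ds[n]=a; print(n,a.round(3),b.round(3))
d=ds['upl']-ds['upr'];print("mid up",(ds['upl']+ds['upr'])/2,np.arctan2(-d[0],d[1]),np.hypot(*d[:2]))
d=ds['yl']-ds['yr'];print("mid y",(ds['yl']+ds['yr'])/2,np.arctan2(-d[0],d[1]),np.hypot(*d[:2]))
print("mid screws",sum(ds[k] for k in('s1','s2','s3','s4'))/4)
for a,b in(('s1','s4'),('s2','s3')):
    d=ds[a]-ds[b];print(np.arctan2(-d[0],d[1]),np.hypot(*d[:2]))
E
```

```text
yl [0.475 0.115 0.122] [0.476 0.114 0.118]
yr [ 0.44  -0.141  0.122] [ 0.44  -0.141  0.123]
upl [0.563 0.131 0.142] [0.563 0.131 0.142]
upr [ 0.517 -0.179  0.142] [ 0.517 -0.18   0.141]
s1 [0.658 0.118 0.02 ] [0.658 0.118 0.021]
s2 [0.471 0.145 0.02 ] [0.471 0.145 0.02 ]
s3 [ 0.423 -0.166  0.02 ] [ 0.423 -0.166  0.022]
s4 [ 0.612 -0.194  0.02 ] [ 0.612 -0.193  0.024]
frl [0.64  0.089 0.122] [0.641 0.089 0.115]
cel [0.655 0.075 0.25 ] [0.702 0.058 0.001]
cer [ 0.626 -0.151  0.25 ] [ 0.666 -0.214  0.003]
jar [ 0.654 -0.233  0.067] [ 0.654 -0.233  0.065]
bottle [0.711 0.134 0.105] [0.711 0.134 0.105]
spool [0.402 0.084 0.052] [0.402 0.084 0.051]
mid up [ 0.53991637 -0.02408933  0.142     ] -0.14822624320077937 0.3141815372047266
mid y [ 0.45766524 -0.01345929  0.122     ] -0.1375281208937739 0.258419405340613
mid screws [ 0.54112544 -0.02415319  0.02      ]
-0.14631836128001566 0.314929444249195
-0.15020687943925687 0.314929708689897
```

```bash
cat >> h.py <<'E'
PV=np.array([.5405,-.024,.115]); YAW=-.148
F=np.array([[np.cos(YAW),np.sin(YAW),0],[-np.sin(YAW),np.cos(YAW),0],[0,0,1]])
def f(p): return (np.asarray(p)-PV)@F.T*1000   # mm in stand axes rel pivot
def show():
    from bench import bot
    s=bot.get_state(); Rm=R.from_quat(s["tool_rot"]).as_matrix(); Rf=F@Rm
    t=np.array(s["tcp_pos"])
    print("clk %.2f"%s["clock"],"TCP f",f(t).round(1),"tip f",f(t+.025*Rm[:,2]).round(1),"force f",(F@np.array(s["force"])).round(1),"gap",round(s["finger_gap"],3))
    print(" tool x,z in f",Rf[:,0].round(3),Rf[:,2].round(3),"rotvec-to-aligned(tool,deg)",np.degrees(R.from_matrix(Rf.T@np.array([[0,1,0],[1,0,0],[0,0,-1.]])).as_rotvec()).round(1),"q",np.round(s["joint_positions"],2))
def cloud(c):
    h,w=c["range_z"].shape; v,u=np.mgrid[:h,:w]; d=c["range_z"]
    P=np.stack([(u-c["cx"])/c["fx"]*d,-(v-c["cy"])/c["fy"]*d,-d,np.ones_like(d)],-1)@np.array(c["T"]).T
    return (P[...,:3]-PV)@F.T*1000, d>0
E
python3 - <<'E'
from h import *
show()
for n in('top','scene'):
    c=dict(np.load(f'/tmp/{n}0.npz')); X,ok=cloud(c); q=c["color"].astype(int)
    red=(q[...,0]>100)&(q[...,1]<60)&(q[...,2]<60)&ok&(abs(X[...,0]-60)<90)&(abs(X[...,1])<130)&(X[...,2]>5)
    p=X[red]; print(n,len(p)); 
    top=p[p[:,2]>np.percentile(p[:,2],70)]
    print(top.mean(0).round(1),p.min(0).round(1),p.max(0).round(1)); A=np.polyfit(p[:,2],p[:,0],1); print("slope",A,"theta",np.pi/2+np.arctan(A[0]))
    yl=(q[...,0]>150)&(q[...,1]>120)&(q[...,2]<70)&ok&(abs(X[...,0]+75)<25)&(abs(X[...,1])<140)&(abs(X[...,2])<30)
    print("yellow",X[yl].mean(0).round(1),X[yl].min(0).round(1),X[yl].max(0).round(1))
E
```

```text
clk 0.10 TCP f [-468.1  464.   140.7] tip f [-468.2  464.   115.7] force f [ 0.2  0.9 -0.5] gap 0.085
 tool x,z in f [ 0.133  0.991 -0.001] [-0.    -0.001 -1.   ] rotvec-to-aligned(tool,deg) [-0.   0.1 -7.7] q [ 1.29  0.24 -0.01  1.32  0.    1.57]
top 769
[ 95.1   0.6 134.6] [  50.1 -113.9   17.4] [102.9 115.4 140.3]
slope [ 0.3765026  44.59209058] theta 1.930883697980208
yellow [-73.8  -0.3  10.7] [ -84.2 -129.9    2.6] [-63.3 129.5  19.6]
scene 296
[ 98.5   2.6 133.5] [  58.2 -110.3   26.8] [103.7 119.7 137.5]
slope [ 0.3644326 50.6298819] theta 1.9202703952267366
yellow [-72.7 131.4   7.5] [-79.3 130.3   4.7] [-67.7 132.2  11.8]
```

```bash
python3 -m jog '[[[0,0,-0.033],[0,0,-4],0],[[0,0,-0.034],[0,0,-3.7],0],[[0,0,-0.033],[0,0,0],0],[[-0.024,0.032,0],[0,0,0],0],[[-0.024,0.032,0],[0,0,0],0]]'; python3 -c "from h import *;show()"
```

```text
clock: 0.52
tcp_pos: [0.2023, 0.4485, 0.3577]
tool_rot: [0.756, 0.655, 0.001, -0.001]
force: [0.7, 0.0, -0.4]
finger_gap: 0.0258
clk 0.52 TCP f [-404.2  417.5  242.7] tip f [-404.2  417.6  217.7] force f [ 0.7  0.1 -0.4] gap 0.026
 tool x,z in f [-0.004  1.     0.003] [ 0.001  0.003 -1.   ] rotvec-to-aligned(tool,deg) [ 0.  -0.2  0.3] q [1.15 0.17 0.15 1.55 0.   1.29]
```

```bash
python3 -m jog '[[[-0.024,0.032,0],[0,0,0],0],[[-0.024,0.032,0],[0,0,0],0],[[-0.024,0.032,0],[0,0,0],0],[[-0.024,0.032,0],[0,0,0],0],[[-0.024,0.032,0],[0,0,0],0]]'; python3 -c "from h import *;show()"
```

```text
clock: 0.93
tcp_pos: [0.3437, 0.3035, 0.3562]
tool_rot: [0.757, 0.653, -0.0, 0.0]
force: [0.4, 0.6, 0.3]
finger_gap: -0.0003
clk 0.93 TCP f [-242.9  294.9  241.2] tip f [-242.9  294.9  216.2] force f [0.3 0.6 0.3] gap -0.0
 tool x,z in f [-0.001  1.    -0.   ] [-0. -0. -1.] rotvec-to-aligned(tool,deg) [-0.   0.   0.1] q [ 0.72  0.11  0.08  1.54 -0.    0.87]
```

```bash
python3 -m jog '[[[-0.024,0.032,0],[0,0,0],0],[[-0.024,0.032,0],[0,0,0],0],[[-0.024,0.032,0],[0,0,0],0],[[-0.024,0.032,0],[0,0,0],0],[[-0.024,0.032,0],[0,0,0],0]]' && python3 -m jog '[[[-0.024,0.032,0],[0,0,0],0],[[-0.024,0.032,0],[0,0,0],0],[[-0.024,0.032,0],[0,0,0],0],[[-0.024,0.032,0],[0,0,0],0],[[-0.024,0.032,0],[0,0,0],0]]'; python3 -c "from h import *;show()"
```

```text
clock: 1.35
tcp_pos: [0.4845, 0.1611, 0.3561]
tool_rot: [0.757, 0.653, -0.0, -0.0]
force: [0.4, 1.4, 0.3]
finger_gap: -0.0002
clock: 1.77
tcp_pos: [0.6251, 0.019, 0.3559]
tool_rot: [0.757, 0.653, -0.0, -0.0]
force: [1.2, 1.4, 0.4]
finger_gap: -0.0003
clk 1.77 TCP f [ 77.4  55.  240.9] tip f [ 77.3  55.  215.9] force f [0.9 1.6 0.4] gap -0.0
 tool x,z in f [-0.  1. -0.] [-0.001 -0.    -1.   ] rotvec-to-aligned(tool,deg) [-0.  0.  0.] q [ 0.03  0.42  0.5   1.66 -0.    0.18]
```

```bash
python3 -m jog '[[[-0.024,0.032,0],[0,0,0],0],[[-0.024,0.032,0],[0,0,0],0],[[-0.007,0.006,0],[0,0,0],0],[[0,0,0],[0,0,0],0],[[0,0,0],[0,0,0],0]]'; python3 - <<'E'
from h import *
from bench import bot
show(); c=bot.camera('scene'); crop(c,100,40,320,240,3,'pics/s1.png')
E
```

```text
clock: 2.18
tcp_pos: [0.6853, -0.0442, 0.3552]
tool_rot: [0.758, 0.653, -0.001, -0.001]
force: [-0.1, 0.9, 0.0]
finger_gap: -0.0004
clk 2.18 TCP f [146.2   1.4 240.2] tip f [146.1   1.4 215.2] force f [-0.3  0.8  0. ] gap -0.0
 tool x,z in f [0.001 1.    0.   ] [-0.002  0.    -1.   ] rotvec-to-aligned(tool,deg) [-0.1 -0.  -0. ] q [-0.06  0.56  0.73  1.75  0.    0.08]
```

View pics/s1.png

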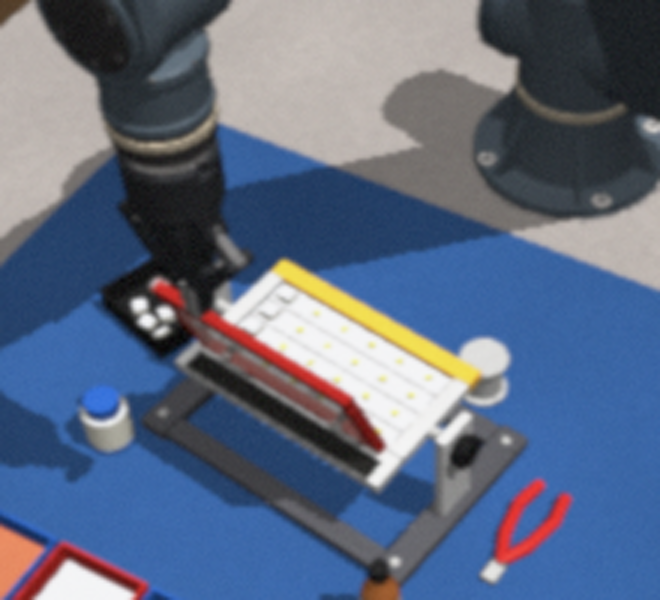

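```bash
python3 -m jog '[[[0,0,0.035],[0,0,0],0],[[0,0,0.035],[0,0,0],0],[[0,0,0.035],[0,0,0],0],[[0,-0.01,0],[0,0,0],0],[[0,-0.01,0],[0,0,0],0]]'; python3 - <<'E'
from h import *
from bench import bot
show(); c=bot.camera('scene'); X,ok=cloud(c); m=ok&(abs(X[...,1])<40)&(X[...,0]>104)&(X[...,0]<160)&(X[...,2]>20)&(X[...,2]<220)
p=X[m]; i=np.argsort(p[:,2]); print(p[i[:12]].round(0).tolist())
crop(c,100,40,320,240,3,'pics/s2.png')
E
```

```text
clock: 2.65
tcp_pos: [0.6631, -0.0391, 0.2494]
tool_rot: [0.757, 0.654, -0.001, -0.001]
force: [-0.1, -0.3, 1.2]
finger_gap: 0.0002
clk 2.65 TCP f [123.4   3.2 134.4] tip f [123.3   3.2 109.4] force f [-0.  -0.3  1.2] gap 0.0
 tool x,z in f [-0.003  1.    -0.   ] [-0.004 -0.    -1.   ] rotvec-to-aligned(tool,deg) [-0.2  0.   0.1] q [-0.06  0.49  0.35  1.44  0.    0.09]
[[127.0, 12.0, 111.0], [129.0, 11.0, 113.0], [132.0, 3.0, 113.0], [132.0, -1.0, 115.0], [133.0, 11.0, 116.0], [132.0, 7.0, 116.0], [132.0, 3.0, 118.0], [129.0, 15.0, 119.0], [128.0, 11.0, 120.0], [131.0, 13.0, 120.0], [133.0, 12.0, 121.0], [127.0, 14.0, 121.0]]
```

View pics/s2.png

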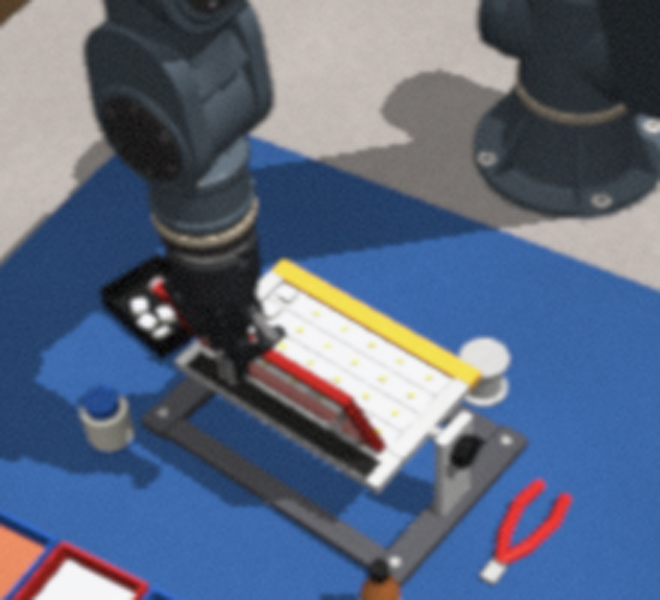

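Fingertips are confirmed behind the cover at z≈110. I'll pull towards the robot.

```bash
python3 -m jog '[[[0,-0.011,0],[0,0,0],0],[[0,-0.011,0],[0,0,0],0],[[0,-0.011,0],[0,0,0],0],[[0,-0.011,0],[0,0,0],0],[[0,-0.01,-0.003],[0,0,0],0]]'; python3 -c "from h import *;show()"
```

```text
clock: 3.12
tcp_pos: [0.6113, -0.0317, 0.2555]
tool_rot: [0.757, 0.654, 0.001, 0.001]
force: [2.1, 0.3, -0.9]
finger_gap: 0.0001
clk 3.12 TCP f [ 71.2   2.8 140.5] tip f [ 71.2   2.8 115.5] force f [ 2.   0.6 -0.9] gap 0.0
 tool x,z in f [-0.002  1.     0.   ] [ 0.002  0.    -1.   ] rotvec-to-aligned(tool,deg) [ 0.1 -0.   0.1] q [-0.05  0.39  0.2   1.38  0.    0.09]
```

```bash
python3 -m jog '[[[0,-0.014,0.002],[0,0,0],0],[[0,-0.014,0.002],[0,0,0],0],[[0,-0.0125,0.004],[0,0,0],0],[[0,-0.0125,0.005],[0,0,0],0],[[0,-0.011,0.007],[0,0,0],0]]'; python3 -c "from h import *;show()"
```

```text
clock: 3.53
tcp_pos: [0.5481, -0.0227, 0.2359]
tool_rot: [0.757, 0.654, 0.001, 0.001]
force: [0.9, -0.3, 1.3]
finger_gap: 0.0004
clk 3.53 TCP f [  7.4   2.4 120.9] tip f [ 7.4  2.4 95.9] force f [ 0.9 -0.1  1.3] gap 0.0
 tool x,z in f [-0.002  1.     0.   ] [ 0.003  0.    -1.   ] rotvec-to-aligned(tool,deg) [ 0.2 -0.   0.1] q [-0.04  0.28 -0.    1.28  0.    0.1 ]
```

```bash
python3 -m jog '[[[0,-0.011,0.008],[0,0,0],0],[[0,-0.009,0.01],[0,0,0],0],[[0,-0.008,0.010],[0,0,0],0],[[0,-0.006,0.011],[0,0,0],0],[[0,-0.0055,0.011],[0,0,0],0]]'; python3 -c "from h import *;show()"
```

```text
clock: 3.95
tcp_pos: [0.509, -0.017, 0.1852]
tool_rot: [0.757, 0.654, 0.001, 0.001]
force: [0.9, 0.3, 1.0]
finger_gap: -0.0002
clk 3.95 TCP f [-32.2   2.3  70.2] tip f [-32.1   2.3  45.2] force f [0.8 0.4 1. ] gap -0.0
 tool x,z in f [-0.002  1.     0.   ] [ 0.002  0.    -1.   ] rotvec-to-aligned(tool,deg) [ 0.1 -0.   0.1] q [-0.03  0.24 -0.19  1.13  0.    0.11]
```

```bash
python3 -m jog '[[[0,-0.003,0.009],[0,0,0],0],[[0,-0.002,0.008],[0,0,0],0],[[0,-0.001,0.006],[0,0,0],0],[[0,0,0.003],[0,0,0],0],[[0,0,0],[0,0,0],0]]'; python3 -c "from h import *;show()"
```

```text
clock: 4.37
tcp_pos: [0.5031, -0.0166, 0.158]
tool_rot: [0.757, 0.653, -0.0, -0.001]
force: [-0.3, 0.3, 1.2]
finger_gap: -0.0001
clk 4.37 TCP f [-38.1   1.8  43. ] tip f [-38.1   1.8  18. ] force f [-0.3  0.3  1.2] gap -0.0
 tool x,z in f [-0.001  1.     0.   ] [-0.002  0.    -1.   ] rotvec-to-aligned(tool,deg) [-0.1 -0.   0.1] q [-0.03  0.26 -0.25  1.07  0.    0.11]
```

```bash
python3 -m jog '[[[0,0,0.001],[0,0,0],0],[[0,0,0.001],[0,0,0],0],[[0,0,0],[0,0,0],0]]'; python3 -c "from h import *;show()"; python3 -m jog '[[[0,0,0.001],[0,0,0],0],[[0,0,0],[0,0,0],0]]';  python3 -c "from h import *;show()"
```

```text
clock: 4.62
tcp_pos: [0.5035, -0.0168, 0.1573]
tool_rot: [0.757, 0.653, 0.0, -0.0]
force: [-7.7, 1.9, 15.1]
finger_gap: -0.0
clk 4.62 TCP f [-37.7   1.7  42.3] tip f [-37.7   1.7  17.3] force f [-7.9  0.8 15.1] gap -0.0
 tool x,z in f [-0.001  1.     0.   ] [-0.  0. -1.] rotvec-to-aligned(tool,deg) [-0. -0.  0.] q [-0.03  0.26 -0.25  1.06  0.    0.11]
clock: 4.78
tcp_pos: [0.5034, -0.0167, 0.1569]
tool_rot: [0.757, 0.653, 0.0, -0.0]
force: [-10.1, 1.9, 22.6]
finger_gap: -0.0001
clk 4.78 TCP f [-37.7   1.7  41.9] tip f [-37.7   1.7  16.9] force f [-10.2   0.4  22.6] gap -0.0
 tool x,z in f [-0.001  1.     0.   ] [ 0.  0. -1.] rotvec-to-aligned(tool,deg) [ 0. -0.  0.] q [-0.03  0.26 -0.25  1.06  0.    0.11]
```

The cover is seated firmly (22 N), so I'll lift off and look.

```bash
python3 -m jog '[[[0,0,-0.004],[0,0,0],0],[[0,0,-0.03],[0,0,0],0],[[0,0,-0.035],[0,0,0],0],[[0,0.01,-0.035],[0,0,0],0],[[0,0.03,0],[0,0,0],0]]'; python3 - <<'E'
from h import *
from bench import bot
show(); c=bot.camera('scene'); crop(c,100,40,320,240,3,'pics/s3.png'); np.savez('/tmp/s3.npz',**c)
X,ok=cloud(c); q=c["color"].astype(int)
red=(q[...,0]>100)&(q[...,1]<60)&(q[...,2]<60)&ok&(abs(X[...,0])<130)&(abs(X[...,1])<130)&(X[...,2]>-50)
p=X[red]; print(len(p),p.min(0).round(1),p.max(0).round(1)); A=np.polyfit(p[:,0],p[:,2],1);print(A, "cover slope rad", np.arctan(-A[0]))
E
```

```text
clock: 5.2
tcp_pos: [0.5439, -0.0227, 0.2668]
tool_rot: [0.757, 0.653, 0.003, 0.003]
force: [1.9, 0.1, 1.1]
finger_gap: 0.0001
clk 5.20 TCP f [  3.2   1.7 151.8] tip f [  3.4   1.8 126.8] force f [1.9 0.4 1.1] gap 0.0
 tool x,z in f [-0.001  1.     0.001] [ 0.009  0.001 -1.   ] rotvec-to-aligned(tool,deg) [ 0.5 -0.   0. ] q [-0.04  0.26  0.05  1.35 -0.    0.11]
318 [ -77.  -114.2   12.3] [ 48.7 118.2 138.4]
[-3.87049926e-03  1.93297373e+01] cover slope rad 0.003870479934456562
```

View pics/s3.png

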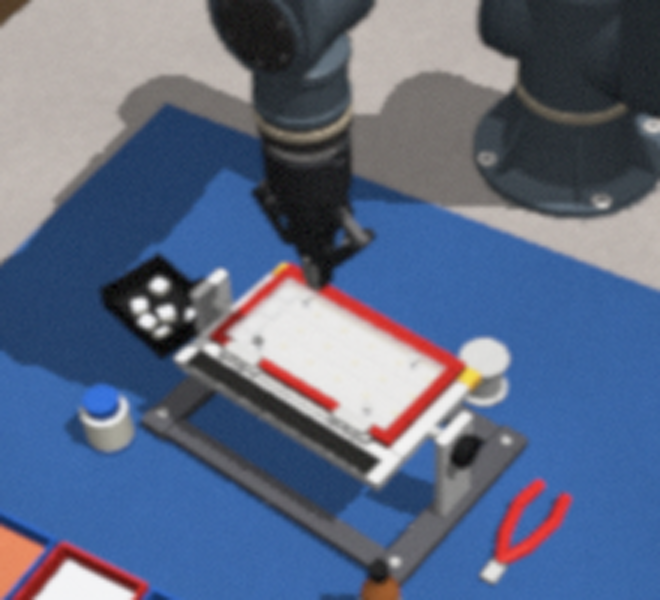

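The cover is shut: its outer face fits at 19.3 mm with a slope of 0.004 rad. The black ledge lies clear behind it, from about (195,360) to (365,475). Next I'll press the ledge down, and work out the rows for that arc first.

```bash
cat > arc.py <<'E'
import numpy as np
def T(phi,k=.4,rx=76):
    p=np.radians(phi);a=k*p
    P=np.array([rx*np.cos(p)+7*np.sin(p),-rx*np.sin(p)+7*np.cos(p)])
    return P+25*np.array([np.sin(a),np.cos(a)])+11*np.array([np.cos(a),-np.sin(a)]),a
if __name__=="__main__":
    ph=np.arange(0,81,5.)
    for i in range(len(ph)-1):
        t0,a0=T(ph[i]);t1,a1=T(ph[i+1]);d=t1-t0
        print(ph[i+1],"dy %.1f dz %.1f turn %.1f"%(d@[np.cos(a0),-np.sin(a0)],d@[-np.sin(a0),-np.cos(a0)],np.degrees(a1-a0)),"TCP",t1.round(1))
E
python3 arc.py; python3 -m jog '[[[0,0.025,0],[0,0,0],0],[[0,0.03,0],[0,0,0],0],[[0,0.027,0.03],[0,0,0],0],[[0,0,0.035],[0,0,0],0],[[0,0,0.035],[0,0,0],0]]'; python3 -c "from h import *;show()"
```

```text
5.0 dy 1.2 dz 7.0 turn 2.0 TCP [88.2 25. ]
10.0 dy 0.8 dz 7.1 turn 2.0 TCP [88.8 17.9]
15.0 dy 0.5 dz 7.0 turn 2.0 TCP [88.8 10.8]
20.0 dy 0.1 dz 7.0 turn 2.0 TCP [88.2  3.8]
25.0 dy -0.2 dz 7.0 turn 2.0 TCP [87.  -3.1]
30.0 dy -0.5 dz 6.9 turn 2.0 TCP [85.3 -9.8]
35.0 dy -0.9 dz 6.8 turn 2.0 TCP [ 83.  -16.3]
40.0 dy -1.2 dz 6.7 turn 2.0 TCP [ 80.2 -22.5]
45.0 dy -1.5 dz 6.6 turn 2.0 TCP [ 76.9 -28.4]
50.0 dy -1.9 dz 6.5 turn 2.0 TCP [ 73.1 -34. ]
55.0 dy -2.2 dz 6.3 turn 2.0 TCP [ 68.9 -39.2]
60.0 dy -2.5 dz 6.2 turn 2.0 TCP [ 64.3 -44. ]
65.0 dy -2.8 dz 6.0 turn 2.0 TCP [ 59.3 -48.3]
70.0 dy -3.1 dz 5.8 turn 2.0 TCP [ 54.  -52.1]
75.0 dy -3.3 dz 5.6 turn 2.0 TCP [ 48.5 -55.4]
80.0 dy -3.6 dz 5.3 turn 2.0 TCP [ 42.7 -58.3]
clock: 5.67
tcp_pos: [0.6266, -0.0353, 0.1578]
tool_rot: [0.757, 0.653, 0.001, 0.001]
force: [-0.4, -0.1, -0.3]
finger_gap: 0.0001
clk 5.67 TCP f [86.8  1.5 42.8] tip f [86.9  1.5 17.8] force f [-0.3 -0.2 -0.3] gap 0.0
 tool x,z in f [-0.  1. -0.] [ 0.002 -0.    -1.   ] rotvec-to-aligned(tool,deg) [0.1 0.  0. ] q [-0.06  0.46  0.06  1.17 -0.    0.09]
```

```bash
python3 -m jog '[[[0,0,0.008],[0,0,0],0],[[0,0,0.003],[0,0,0],0],[[0,0.001,0.007],[2,0,0],0],[[0,0.001,0.007],[2,0,0],0],[[0,0.0005,0.007],[2,0,0],0]]'; python3 -c "from h import *;show()"
```

```text
clock: 6.08
tcp_pos: [0.6272, -0.0352, 0.1303]
tool_rot: [0.756, 0.652, -0.033, -0.039]
force: [-1.6, -0.2, 3.1]
finger_gap: 0.0
clk 6.08 TCP f [87.4  1.7 15.3] tip f [84.9  1.7 -9.6] force f [-1.5 -0.4  3.1] gap 0.0
 tool x,z in f [-0.001  1.     0.   ] [-0.102  0.    -0.995] rotvec-to-aligned(tool,deg) [-5.9 -0.   0. ] q [-0.06  0.55  0.14  1.26  0.01  0.09]
```

```bash
python3 -m jog '[[[0,0,0.007],[2,0,0],0],[[0,0,0.007],[2,0,0],0],[[0,-0.0005,0.007],[2,0,0],0],[[0,-0.001,0.007],[2,0,0],0],[[0,-0.001,0.007],[2,0,0],0]]'; python3 -c "from h import *;show()"; python3 -m jog '[[[0,-0.0015,0.0065],[2,0,0],0],[[0,-0.002,0.0065],[2,0,0],0],[[0,-0.002,0.0065],[2,0,0],0]]'; python3 -c "from h import *;show()"
```

```text
clock: 6.5
tcp_pos: [0.6201, -0.0341, 0.0962]
tool_rot: [0.75, 0.647, -0.089, -0.104]
force: [3.2, -0.8, 2.1]
finger_gap: -0.0
clk 6.50 TCP f [ 80.2   1.7 -18.8] tip f [ 73.4   1.7 -42.9] force f [ 3.3 -0.3  2.1] gap -0.0
 tool x,z in f [-0.001  1.     0.   ] [-0.271 -0.    -0.962] rotvec-to-aligned(tool,deg) [-15.7  -0.    0. ] q [-0.07  0.69  0.27  1.43  0.02  0.08]
clock: 6.75
tcp_pos: [0.6091, -0.0325, 0.0791]
tool_rot: [0.744, 0.641, -0.123, -0.143]
force: [3.7, -1.1, 0.1]
finger_gap: -0.0003
clk 6.75 TCP f [ 69.1   1.7 -35.9] tip f [ 59.9   1.7 -59.2] force f [ 3.8 -0.6  0.1] gap -0.0
 tool x,z in f [-0.001  1.     0.   ] [-0.37  -0.    -0.929] rotvec-to-aligned(tool,deg) [-21.7  -0.    0. ] q [-0.07  0.76  0.33  1.52  0.03  0.07]
```

```bash
python3 -m jog '[[[0,-0.002,0.0065],[2,0,0],0],[[0,-0.0025,0.006],[2,0,0],0],[[0,-0.003,0.006],[2,0,0],0],[[0,-0.003,0.006],[2,0,0],0]]'; python3 - <<'E'
from h import *
from bench import bot
show(); c=bot.camera('scene'); crop(c,100,40,320,240,3,'pics/s4.png')
E
```

```text
clock: 7.08
tcp_pos: [0.5889, -0.0296, 0.0613]
tool_rot: [0.732, 0.631, -0.168, -0.195]
force: [0.8, -0.6, 2.5]
finger_gap: -0.0003
clk 7.08 TCP f [ 48.7   1.7 -53.7] tip f [ 36.3   1.6 -75.4] force f [ 0.8 -0.5  2.5] gap -0.0
 tool x,z in f [-0.001  1.     0.   ] [-0.497 -0.    -0.868] rotvec-to-aligned(tool,deg) [-29.8   0.    0. ] q [-0.07  0.85  0.41  1.65  0.04  0.07]
```

View pics/s4.png

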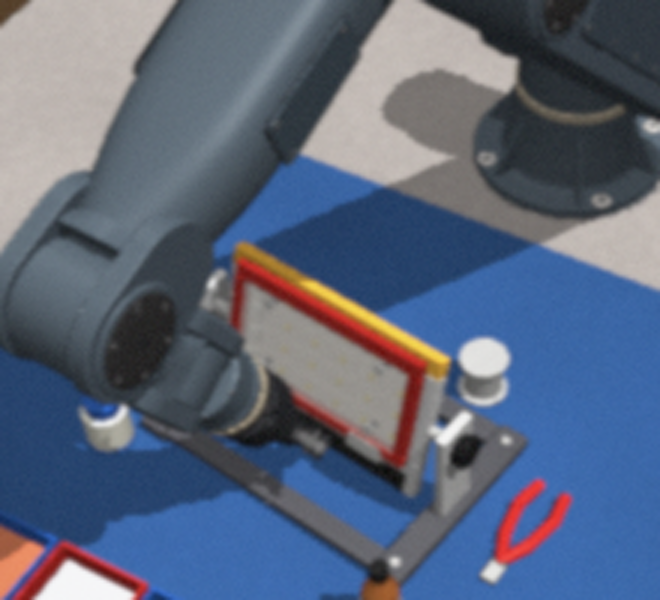

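The frame is near upright (about 73°), with the yellow rail up from (240,250) to (445,365) and the cover still shut. I'll back off along the tool axis, straighten up, and cross to the robot's side.

```bash
python3 -m jog '[[[0,0,-0.02],[0,0,0],0],[[0,0,-0.035],[0,0,0],0],[[0,0,-0.035],[0,0,0],0],[[0,0,-0.035],[0,0,0],0],[[0,0,-0.035],[0,0,0],0]]'; python3 -c "from h import *;show()"; python3 -m jog '[[[0,-0.017,-0.03],[-6,0,0],0],[[0,-0.014,-0.032],[-6,0,0],0],[[0,-0.011,-0.033],[-6,0,0],0],[[0,-0.007,-0.034],[-6,0,0],0],[[0,0,0],[-5.8,0,0],0]]'; python3 -c "from h import *;show()"
```

```text
clock: 7.55
tcp_pos: [0.6631, -0.0405, 0.1937]
tool_rot: [0.732, 0.631, -0.167, -0.194]
force: [2.7, -0.3, 0.6]
finger_gap: -0.0
clk 7.55 TCP f [123.7   1.7  78.7] tip f [111.3   1.7  57. ] force f [2.7 0.1 0.6] gap -0.0
 tool x,z in f [-0.001  1.     0.   ] [-0.494 -0.    -0.869] rotvec-to-aligned(tool,deg) [-29.6  -0.    0. ] q [-0.08  0.99  1.05  2.15  0.04  0.06]
clock: 7.97
tcp_pos: [0.665, -0.0405, 0.3372]
tool_rot: [0.757, 0.653, 0.006, 0.006]
force: [1.9, -0.3, 2.1]
finger_gap: -0.0002
clk 7.97 TCP f [125.6   2.  222.2] tip f [125.9   2.  197.2] force f [ 1.9 -0.   2.1] gap -0.0
 tool x,z in f [-0.001  1.     0.001] [ 0.016  0.001 -1.   ] rotvec-to-aligned(tool,deg) [ 0.9 -0.1  0. ] q [-0.06  0.48  0.56  1.63 -0.    0.09]
```

```bash
python3 -m jog '[[[0,-0.037,0],[0,0,0],0],[[0,-0.037,0],[0,0,0],0],[[0,-0.037,0],[0,0,0],0],[[0,-0.037,0],[0,0,0],0],[[0,-0.037,0],[0,0,0],0]]'; python3 - <<'E'
from h import *
from bench import bot
show()
for n in('top','scene'):
    c=bot.camera(n); X,ok=cloud(c); q=c["color"].astype(int); np.savez(f'/tmp/{n}5.npz',**c)
    yl=(q[...,0]>110)&(q[...,1]>80)&(q[...,2]<70)&ok&(abs(X[...,0])<80)&(abs(X[...,1])<128)&(X[...,2]>40)&(X[...,2]<110)
    p=X[yl]; print(n,len(p),p.mean(0).round(1),np.percentile(p,[5,95],axis=0).round(1).tolist())
    if n=='scene':
        crop(c,100,40,320,240,3,'pics/s5.png')
        red=(q[...,0]>100)&(q[...,1]<60)&(q[...,2]<60)&ok&(abs(X[...,0])<60)&(abs(X[...,1])<120)&(X[...,2]>-60)&(X[...,2]<90)
        p=X[red]; A=np.polyfit(p[:,2],p[:,0],1); print("cover",len(p),A,"phi",np.degrees(np.pi/2+np.arctan(A[0])))
E
```

```text
clock: 8.38
tcp_pos: [0.4778, -0.0131, 0.3301]
tool_rot: [0.757, 0.653, 0.0, 0.0]
force: [0.7, -0.2, 0.6]
finger_gap: -0.0005
clk 8.38 TCP f [-63.7   1.6 215.1] tip f [-63.7   1.6 190.1] force f [ 0.7 -0.1  0.6] gap -0.0
 tool x,z in f [-0.001  1.     0.   ] [ 0.001  0.    -1.   ] rotvec-to-aligned(tool,deg) [ 0. -0.  0.] q [-0.03  0.14  0.05  1.48  0.    0.12]
top 234 [-21.3  66.   80.7] [[-27.9, 8.7, 75.4], [-14.7, 122.1, 85.7]]
scene 205 [-17.7   6.7  79.1] [[-21.6, -115.0, 72.8], [-13.7, 118.9, 84.4]]
cover 629 [-0.29429255 17.40903631] phi 73.60123689062252
```

View pics/s5.png

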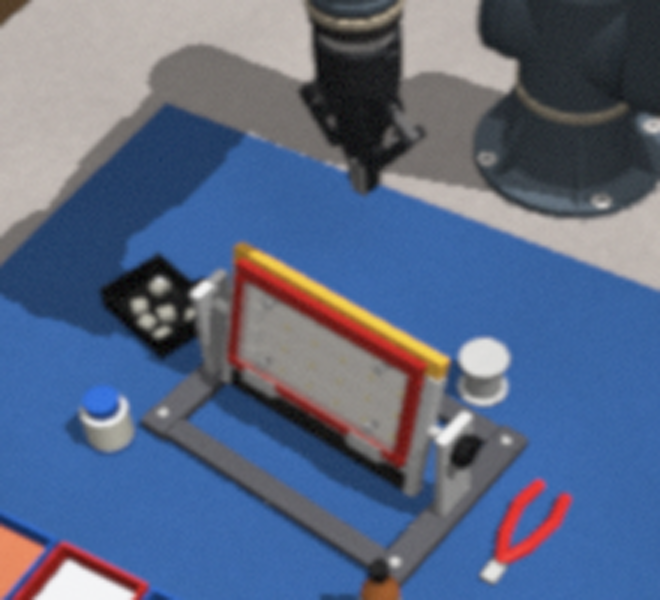

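The picture agrees: frame at 73.6°, cover shut, stand in place. Next I'll lower the fingers on the robot's side and tilt them forward.

```bash
python3 -m jog '[[[0,-0.025,0.025],[0,0,0],0],[[0,0,0.035],[0,0,0],0],[[0,0,0.035],[0,0,0],0],[[0,0,0.03],[0,0,0],0],[[0,0,0],[-6,0,0],0]]';python3 -m jog '[[[0,0,0],[-6,0,0],0],[[0,0,0],[-6,0,0],0],[[0,0,0],[-6,0,0],0],[[0,0,0],[-6,0,0],0],[[0,0,0],[0,0,0],0]]'; python3 -c "from h import *;show()"; cat > arc2.py <<'E'
import numpy as np
def b_(phi): return np.interp(phi,[70,110,170,190],[30,30,0,0])
def T(phi,r=76):
    p=np.radians(phi);b=np.radians(b_(phi))
    S=np.array([-r*np.cos(p)-7*np.sin(p), r*np.sin(p)-7*np.cos(p)])
    return S-25*np.array([np.sin(b),-np.cos(b)])-11*np.array([np.cos(b),np.sin(b)]),b
ph=[73.6]+list(range(80,185,5))
for i in range(len(ph)-1):
    t0,b0=T(ph[i]);t1,b1=T(ph[i+1]);d=t1-t0
    print(ph[i+1],"dy %.1f dz %.1f turn %.1f"%(d@[np.cos(b0),np.sin(b0)],d@[np.sin(b0),-np.cos(b0)],np.degrees(b0-b1)),"TCP",t1.round(1))
print(T(73.6))
E
python3 arc2.py
```

```text
clock: 8.9
tcp_pos: [0.4553, -0.0097, 0.1969]
tool_rot: [0.757, 0.652, 0.029, 0.035]
force: [-0.3, 1.0, -1.0]
finger_gap: -0.0003
clock: 9.32
tcp_pos: [0.4503, -0.0095, 0.2014]
tool_rot: [0.731, 0.631, 0.168, 0.196]
force: [-1.6, 0.5, -0.9]
finger_gap: 0.0
clk 9.32 TCP f [-91.4   1.   86.4] tip f [-78.9   1.   64.7] force f [-1.7  0.2 -0.9] gap 0.0
 tool x,z in f [-0.001  1.    -0.001] [ 0.499  0.    -0.867] rotvec-to-aligned(tool,deg) [29.9  0.   0.1] q [ 0.04 -0.18 -0.75  0.49 -0.09  0.16]
80 dy 8.3 dz 1.7 turn 0.0 TCP [-42.1  89.8]
85 dy 6.4 dz 2.0 turn 0.0 TCP [-35.6  91.3]
90 dy 6.2 dz 2.5 turn 0.0 TCP [-29.   92.2]
95 dy 5.9 dz 3.0 turn 0.0 TCP [-22.4  92.5]
100 dy 5.6 dz 3.6 turn 0.0 TCP [-15.7  92.2]
105 dy 5.3 dz 4.0 turn 0.0 TCP [-9.1 91.4]
110 dy 4.9 dz 4.5 turn 0.0 TCP [-2.6 90. ]
115 dy 5.6 dz 4.4 turn 2.5 TCP [ 4.5 88.9]
120 dy 5.4 dz 4.6 turn 2.5 TCP [11.4 87.3]
125 dy 5.2 dz 4.8 turn 2.5 TCP [18.1 85.2]
130 dy 4.9 dz 5.0 turn 2.5 TCP [24.6 82.4]
135 dy 4.7 dz 5.1 turn 2.5 TCP [30.8 79.2]
140 dy 4.5 dz 5.3 turn 2.5 TCP [36.6 75.5]
145 dy 4.2 dz 5.4 turn 2.5 TCP [42.1 71.4]
150 dy 3.9 dz 5.6 turn 2.5 TCP [47.1 66.8]
155 dy 3.7 dz 5.7 turn 2.5 TCP [51.8 61.8]
160 dy 3.4 dz 5.8 turn 2.5 TCP [55.9 56.5]
165 dy 3.1 dz 5.9 turn 2.5 TCP [59.5 50.9]
170 dy 2.9 dz 6.0 turn 2.5 TCP [62.6 45.1]
175 dy 1.5 dz 6.5 turn 0.0 TCP [64.1 38.6]
180 dy 0.9 dz 6.6 turn 0.0 TCP [65. 32.]
(array([-50.19942798,  87.08210696]), np.float64(0.5235987755982988))
```

```bash
python3 -m jog '[[[0,0.011,0.0065],[0,0,0],0],[[0,0.011,0.0065],[0,0,0],0],[[0,0.009,0.0055],[0,0,0],0],[[0,0.004,0.002],[0,0,0],0],[[0,0.006,0.0015],[0,0,0],0]]'; python3 -c "from h import *;show()"
```

```text
clock: 9.73
tcp_pos: [0.5018, -0.0166, 0.2038]
tool_rot: [0.732, 0.631, 0.167, 0.194]
force: [-4.0, 0.9, 1.8]
finger_gap: 0.0
clk 9.73 TCP f [-39.3   1.6  88.8] tip f [-27.    1.6  67.1] force f [-4.1  0.3  1.8] gap 0.0
 tool x,z in f [-0.  1. -0.] [ 0.495 -0.    -0.869] rotvec-to-aligned(tool,deg) [29.6  0.   0. ] q [ 0.01 -0.09 -0.66  0.48 -0.08  0.14]
```

```bash
python3 -m jog '[[[0,0.006,0.002],[0,0,0],0],[[0,0.006,0.0025],[0,0,0],0],[[0,0.006,0.003],[0,0,0],0],[[0,0.0055,0.0035],[0,0,0],0],[[0,0.0055,0.004],[0,0,0],0]]'; python3 -c "from h import *;show()"; python3 -m jog '[[[0,0.005,0.0045],[0,0,0],0],[[0,0.0055,0.0045],[2.5,0,0],0],[[0,0.0055,0.0045],[2.5,0,0],0],[[0,0.005,0.005],[2.5,0,0],0],[[0,0.005,0.005],[2.5,0,0],0]]'; python3 -c "from h import *;show()"
```

```text
clock: 10.15
tcp_pos: [0.5332, -0.0212, 0.2053]
tool_rot: [0.732, 0.631, 0.168, 0.195]
force: [-2.7, 1.7, -2.0]
finger_gap: 0.0001
clk 10.15 TCP f [-7.7  1.7 90.3] tip f [ 4.7  1.7 68.6] force f [-2.9  1.2 -2. ] gap 0.0
 tool x,z in f [-0.001  1.    -0.   ] [ 0.496  0.    -0.868] rotvec-to-aligned(tool,deg) [29.8 -0.   0. ] q [-0.   -0.03 -0.61  0.48 -0.07  0.13]
clock: 10.57
tcp_pos: [0.5664, -0.0263, 0.1961]
tool_rot: [0.746, 0.643, 0.111, 0.129]
force: [-3.3, 1.3, -0.5]
finger_gap: -0.0
clk 10.57 TCP f [25.9  1.5 81.1] tip f [34.4  1.5 57.6] force f [-3.5  0.8 -0.5] gap -0.0
 tool x,z in f [-0.  1. -0.] [ 0.336 -0.    -0.942] rotvec-to-aligned(tool,deg) [19.7  0.   0. ] q [-0.03  0.12 -0.39  0.72 -0.04  0.11]
```

```bash
python3 -m jog '[[[0,0.0045,0.005],[2.5,0,0],0],[[0,0.0045,0.0055],[2.5,0,0],0],[[0,0.004,0.0055],[2.5,0,0],0],[[0,0.004,0.0055],[2.5,0,0],0],[[0,0.0035,0.0055],[2.5,0,0],0]]'; python3 -c "from h import *;show()"; python3 -m jog '[[[0,0.0035,0.006],[2.5,0,0],0],[[0,0.003,0.006],[2.5,0,0],0],[[0,0.003,0.006],[2.5,0,0],0],[[0,0,0],[0,0,0],0]]'; python3 - <<'E'
from h import *
from bench import bot
show(); c=bot.camera('scene'); crop(c,100,40,320,240,3,'pics/s6.png')
E
```

```text
clock: 10.98
tcp_pos: [0.5931, -0.0302, 0.1754]
tool_rot: [0.756, 0.652, 0.041, 0.048]
force: [-4.2, 1.0, 1.8]
finger_gap: 0.0001
clk 10.98 TCP f [52.9  1.6 60.4] tip f [56.1  1.6 35.6] force f [-4.3  0.3  1.8] gap 0.0
 tool x,z in f [-0.001  1.    -0.   ] [ 0.125 -0.    -0.992] rotvec-to-aligned(tool,deg) [7.2 0.  0. ] q [-0.04  0.31 -0.14  1.   -0.01  0.1 ]
clock: 11.32
tcp_pos: [0.6048, -0.032, 0.1567]
tool_rot: [0.757, 0.653, -0.002, -0.002]
force: [-2.5, 0.8, 0.0]
finger_gap: -0.0
clk 11.32 TCP f [64.8  1.6 41.7] tip f [64.7  1.6 16.7] force f [-2.6  0.4  0. ] gap -0.0
 tool x,z in f [-0.  1. -0.] [-0.006 -0.    -1.   ] rotvec-to-aligned(tool,deg) [-0.4  0.   0. ] q [-0.05  0.43  0.    1.16  0.    0.09]
```

View pics/s6.png

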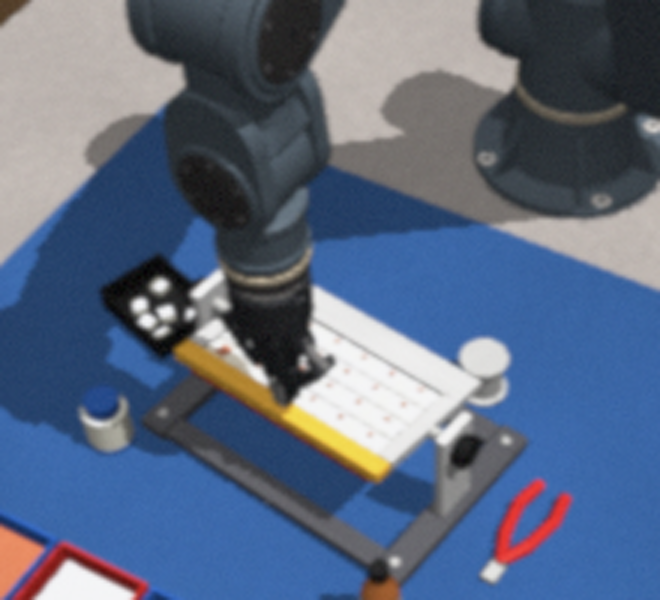

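The solder side is now up, and the yellow rail is at the rear from (180,350) to (385,470), a few degrees short of its stop. I'll press down the rest of the way gently.

```bash
python3 -m jog '[[[0,0.002,0.005],[0,0,0],0],[[0,0.001,0.004],[0,0,0],0],[[0,0,0.001],[0,0,0],0],[[0,0,0],[0,0,0],0]]'; python3 -c "from h import *;show()"; python3 -m jog '[[[0,0,0.001],[0,0,0],0],[[0,0,0],[0,0,0],0]]'; python3 -c "from h import *;show()"
```

```text
clock: 11.7
tcp_pos: [0.6065, -0.0322, 0.1489]
tool_rot: [0.757, 0.653, -0.001, -0.0]
force: [1.1, -1.4, 1.8]
finger_gap: -0.0001
clk 11.70 TCP f [66.5  1.6 33.9] tip f [66.5  1.6  8.9] force f [ 1.3 -1.2  1.8] gap -0.0
 tool x,z in f [-0.001  1.    -0.   ] [-0.001 -0.    -1.   ] rotvec-to-aligned(tool,deg) [-0.1  0.   0. ] q [-0.05  0.43 -0.01  1.13 -0.    0.09]
clock: 11.87
tcp_pos: [0.6066, -0.0322, 0.1481]
tool_rot: [0.757, 0.653, -0.001, -0.001]
force: [1.3, -1.3, 4.1]
finger_gap: -0.0002
clk 11.87 TCP f [66.6  1.7 33.1] tip f [66.5  1.7  8.1] force f [ 1.5 -1.1  4.1] gap -0.0
 tool x,z in f [-0.001  1.    -0.   ] [-0.002 -0.    -1.   ] rotvec-to-aligned(tool,deg) [-0.1  0.   0. ] q [-0.05  0.43 -0.01  1.13  0.    0.09]
```

```bash
python3 -m jog '[[[0,0,0.001],[0,0,0],0],[[0,0,0],[0,0,0],0]]'; python3 -c "from h import *;show()"; python3 -m jog '[[[0,0,0.001],[0,0,0],0],[[0,0,0],[0,0,0],0]]'; python3 -c "from h import *;show()"
```

```text
clock: 12.03
tcp_pos: [0.6067, -0.0322, 0.1469]
tool_rot: [0.757, 0.653, -0.001, -0.001]
force: [3.6, -1.5, 4.4]
finger_gap: -0.0001
clk 12.03 TCP f [66.7  1.7 31.9] tip f [66.6  1.7  6.9] force f [ 3.7 -1.   4.4] gap -0.0
 tool x,z in f [-0.001  1.    -0.   ] [-0.002 -0.    -1.   ] rotvec-to-aligned(tool,deg) [-0.1  0.   0. ] q [-0.05  0.43 -0.01  1.13  0.    0.09]
clock: 12.2
tcp_pos: [0.6068, -0.0322, 0.1459]
tool_rot: [0.757, 0.653, -0.001, -0.001]
force: [2.7, -1.7, 7.1]
finger_gap: 0.0003
clk 12.20 TCP f [66.8  1.7 30.9] tip f [66.7  1.7  5.9] force f [ 3.  -1.3  7.1] gap 0.0
 tool x,z in f [-0.  1. -0.] [-0.002 -0.    -1.   ] rotvec-to-aligned(tool,deg) [-0.1  0.   0. ] q [-0.05  0.43 -0.01  1.13  0.    0.09]
```

```bash
python3 -m jog '[[[0,0,0.001],[0,0,0],0],[[0,0,0],[0,0,0],0]]'; python3 -c "from h import *;show()"; python3 -m jog '[[[0,0,-0.003],[0,0,0],0],[[0,0,-0.03],[0,0,0],0],[[0,-0.02,-0.035],[0,0,0],0],[[0,-0.035,-0.02],[0,0,0],0],[[0,-0.04,0],[0,0,0],0]]'; python3 -m jog '[[[0,-0.04,0],[0,0,0],0],[[0,-0.04,0],[0,0,0],0],[[0,-0.04,0],[0,0,0],0],[[0,0,0],[0,0,0],0],[[0,0,0],[0,0,0],0]]'; python3 - <<'E'
from h import *
from bench import bot
show()
for n in('top','scene'):
    c=bot.camera(n); X,ok=cloud(c); q=c["color"].astype(int); np.savez(f'/tmp/{n}7.npz',**c)
    if n=='scene': crop(c,100,40,320,240,3,'pics/s7.png')
    else: crop(c,230,135,420,265,4,'pics/t7.png')
    m=ok&(abs(X[...,0])<80)&(abs(X[...,1])<105)&(abs(X[...,2])<25)
    p=X[m]; A=np.linalg.lstsq(np.c_[p[:,0],p[:,1],np.ones(len(p))],p[:,2],rcond=None)[0]; print(n,len(p),"plane",A.round(4))
    yl=(q[...,0]>110)&(q[...,1]>80)&(q[...,2]<70)&ok&(abs(X[...,0])<100)&(abs(X[...,1])<140)&(abs(X[...,2])<30)
    y=X[yl]; print("yellow",len(y),y.mean(0).round(1))
E
```

```text
clock: 12.37
tcp_pos: [0.6069, -0.0322, 0.1453]
tool_rot: [0.757, 0.653, -0.001, -0.001]
force: [1.7, -1.0, 10.6]
finger_gap: 0.0002
clk 12.37 TCP f [66.8  1.7 30.3] tip f [66.8  1.7  5.3] force f [ 1.9 -0.8 10.6] gap 0.0
 tool x,z in f [-0.001  1.    -0.   ] [-0.002 -0.    -1.   ] rotvec-to-aligned(tool,deg) [-0.1  0.   0. ] q [-0.05  0.43 -0.01  1.13  0.    0.09]
clock: 12.78
tcp_pos: [0.5136, -0.018, 0.2358]
tool_rot: [0.757, 0.653, 0.001, 0.0]
force: [-0.3, 0.6, 0.6]
finger_gap: -0.0003
clock: 13.2
tcp_pos: [0.3915, -0.0002, 0.2333]
tool_rot: [0.757, 0.653, -0.001, -0.002]
force: [0.8, -0.8, 0.9]
finger_gap: -0.0002
clk 13.20 TCP f [-150.9    1.6  118.3] tip f [-151.     1.6   93.3] force f [ 0.9 -0.6  0.9] gap -0.0
 tool x,z in f [-0.001  1.     0.   ] [-0.004  0.    -1.   ] rotvec-to-aligned(tool,deg) [-0.2 -0.   0.1] q [-0.    0.02 -0.33  1.22  0.    0.15]
top 3881 plane [-0.0149  0.      3.1308]
yellow 595 [73.2 -0.9  6.6]
scene 2835 plane [-1.190e-02  3.000e-04  3.391e+00]
yellow 168 [82.2 14.1  2.5]
```

View pics/s7.png

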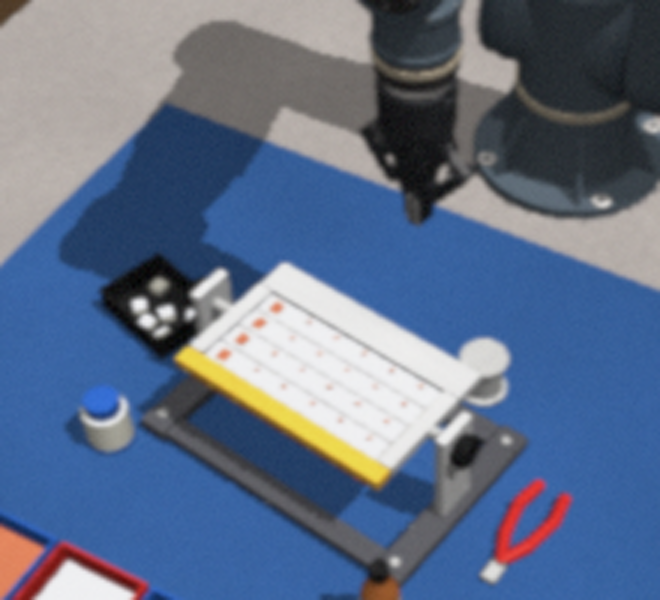

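View pics/t7.png

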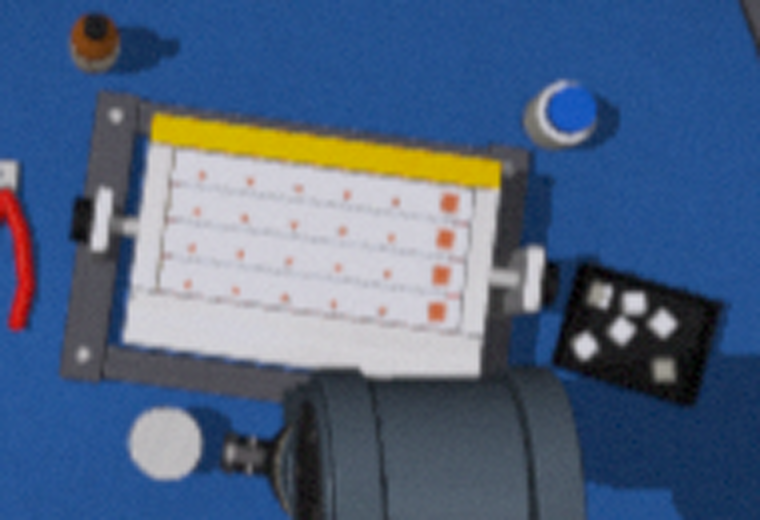

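```bash
python3 - <<'E'
from h import *
def fit(n):
    c=dict(np.load(f'/tmp/{n}.npz')); X,ok=cloud(c); out=[]
    for s in (1,-1):
        m=ok&(X[...,1]*s>119)&(X[...,1]*s<128)&(abs(X[...,0])<60)&(abs(X[...,2])<25)
        p=X[m]; A=np.polyfit(p[:,0],p[:,2],1); out.append((len(p),A.round(4).tolist()))
    q=c["color"].astype(int); red=(q[...,0]>90)&(q[...,1]<60)&(q[...,2]<60)&ok&(abs(X[...,0])<130)&(abs(X[...,1])<130)&(abs(X[...,2])<100)
    m=ok&(abs(X[...,1])<120)&(abs(X[...,0])<80)&(abs(X[...,2])<15)
    print(n,out,"red",red.sum(),X[red].mean(0).round(0) if red.sum() else '')
    # bench level & stand tie
    b=ok&(abs(X[...,2]+115)<12)&(abs(X[...,0])<400)&(abs(X[...,1])<300); p=X[b]; print("  bench",np.linalg.lstsq(np.c_[p[:,0],p[:,1],np.ones(len(p))],p[:,2],rcond=None)[0].round(4))
for n in('top0','scene0','s3','top7','scene7'): fit(n)
c=dict(np.load('/tmp/top7.npz'));P=lambda u,v:(230+(u+.5)/4-.5,135+(v+.5)/4-.5)
for u,v,z in [(102,220,.142),(534,280,.142),(115,116,.02),(83,354,.02)]: print(atz(c,*P(u,v),z).round(3))
E
```

```text
top0 [(125, [-0.0428, 6.987]), (120, [-0.0617, 6.3076])] red 367 [59. -3. 40.]
  bench [ 7.00000e-04  5.00000e-04 -1.14163e+02]
scene0 [(94, [-0.0493, 6.5602]), (53, [-0.0574, 6.5568])] red 33 [ 74. 116.  63.]
  bench [ 0.000000e+00  6.000000e-04 -1.142702e+02]
s3 [(101, [-0.0153, 7.4992]), (50, [-0.0093, 7.1088])] red 316 [-18.  31.  19.]
  bench [-1.000000e-04  4.000000e-04 -1.142696e+02]
top7 [(126, [0.0068, 6.8175]), (124, [-0.008, 6.6463])] red 0 
  bench [ 3.000000e-04  4.000000e-04 -1.141763e+02]
scene7 [(105, [-0.0035, 6.888]), (74, [0.0107, 6.6238])] red 0 
  bench [-1.000000e-04  2.000000e-04 -1.142774e+02]
[0.563 0.131 0.142]
[ 0.517 -0.179  0.142]
[0.658 0.118 0.02 ]
[0.471 0.145 0.02 ]
```

The rails are level to about 0.01 rad, no red shows from above, and the stand marks haven't moved. To check the cover underneath, I'll tilt the wrist camera from a safe distance.

```bash
python3 -m jog '[[[0,-0.03,0],[-7,0,0],0],[[0,-0.01,0],[-7,0,0],0],[[0,0,0],[-7,0,0],0],[[0,0,0],[-7,0,0],0],[[0,0,0],[-7,0,0],0]]'; python3 -m jog '[[[0,-0.03,0],[-7,0,0],0],[[0,-0.03,0],[-7,0,0],0],[[0,-0.03,0],[-7,0,0],0],[[0,-0.03,0],[-7,0,0],0],[[0,0,0],[0,0,0],0]]'; python3 - <<'E'
from h import *
from bench import bot
show(); c=bot.camera('wrist'); cv2.imwrite('pics/w1.png',c["color"][:,:,::-1]); print(np.round(c["T_tool_cam"],3).tolist())
E
```

```text
clock: 13.72
tcp_pos: [0.3578, 0.005, 0.2332]
tool_rot: [0.723, 0.623, 0.194, 0.225]
force: [-0.2, 0.0, -0.2]
finger_gap: 0.0003
clock: 14.13
tcp_pos: [0.2887, 0.0261, 0.191]
tool_rot: [0.693, 0.596, 0.256, 0.313]
force: [0.8, -0.2, -0.4]
finger_gap: 0.0001
clk 14.13 TCP f [-256.5   12.4   76. ] tip f [-238.    11.9   59.2] force f [ 0.9 -0.1 -0.4] gap 0.0
 tool x,z in f [ 0.011  1.    -0.018] [ 0.74  -0.02  -0.672] rotvec-to-aligned(tool,deg) [47.7  1.2 -0.1] q [ 0.64 -0.64 -1.13  0.44 -0.57  0.6 ]
[[1.0, 0.001, 0.0, -0.001], [0.001, -0.949, -0.316, -0.081], [0.0, 0.316, -0.949, -0.118], [0.0, 0.0, 0.0, 1.0]]
```

View pics/w1.png

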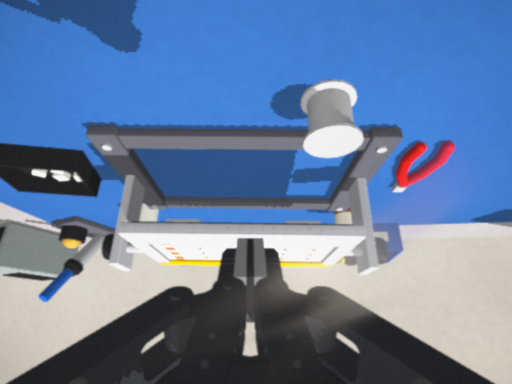

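```bash
python3 - <<'E'
from h import *
c=dict(np.load('/tmp/scene7.npz')); crop(c,150,145,240,215,8,'pics/s7z.png')
E
```

```text
(no output)
```

View pics/s7z.png

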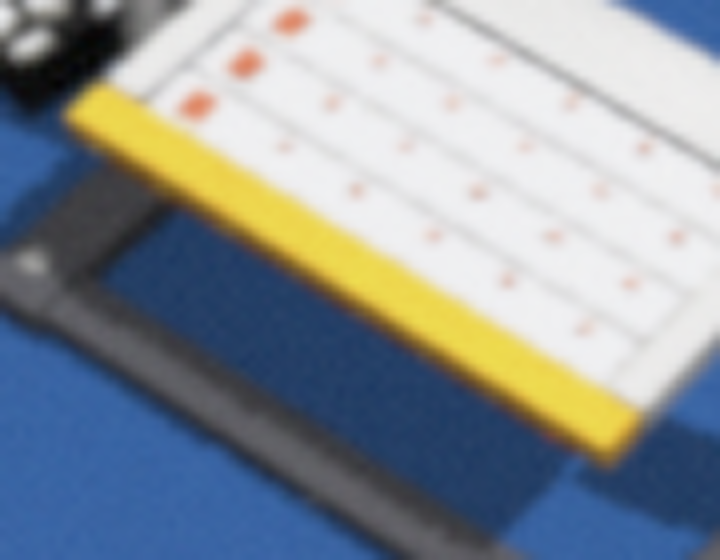

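The enlarged crop shows only a hair of brown-red under the yellow rail, from (110,160) to (600,460). That is what the shut cover's edge should look like, with nothing hanging down. The arm is clear, so I'll hand in.

```bash
python3 -c "
from bench import bot
print(bot.hand_in())"
```

```text
the job is handed in; nothing more can be done
None
```

I handed the job in at about 14 s of the 67 s: the cover is shut, and the frame is turned over and level on its stop, solder side up. I pushed only with the closed fingers. First I swung the cover shut from behind and pressed it home. Then I pressed the rear ledge down until the frame stood at about 74°. From the robot's side I pushed the solder side over and pressed it onto the stop.

**Forces:** they stayed around 2–5 N while pushing. The highest were about 25 N pressing the cover shut, more than I intended, and 11 N on the frame's final stop.

**Last checks:**
- **Frame:** the side rails are level within about 0.01 rad, and the yellow rail is at the rear. A plane fit over the whole solder side gave -0.012 to -0.015 rad instead; I trusted the rails.
- **Cover:** before turning, its outer face measured 19.3 mm and was flat to 0.004 rad. After turning, I couldn't see it directly from below. Only a hair of its edge shows under the yellow rail, as expected if it is shut, and nothing hangs down.
- **Stand and other things:** the stand's marks are where they were at the start, and the other things near it look unmoved.
- **Robot:** it was clear of everything at hand-in.

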